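Spray the bisque cup on the free turntable

ROBOT

A 7-joint arm with a two-finger parallel gripper is mounted at the origin on the work surface. World frame = base frame: x ahead of the robot, y to its left, z up, the work surface at z = 0. Lengths are in m, angles in rad, forces in N, time in s.
With the tool pointing down it reaches from about 0.425 to 0.925 m from the base axis. Payload 6.8 kg.
Tool frame: the origin (TCP) lies at the very end of the fingers, on their centre line; the grasp point (between the pads) lies 19 mm behind it; z points along the fingers, y is the line along which they close (so a half turn about z gives the same grasp; the last joint's range is limited). The gripper opens to 85 mm and grips with 20 to 120 N. Pads are 22 mm wide; open, the fingers measure 114 mm over their backs; the gripper's body (76 mm by 85 mm) begins 54 mm behind the grasp point. The pads swing forward as they close: fully open they stand 13 mm farther back than shut.
Start: joints at [1.008, 0.477, 0.022, 1.555, -0.011, 1.109, -0.083], TCP at [0.297, -0.606, 0.191] pointing down, gripper open.
Joint ranges: [-2.96, 2.96], [-0.34, 2.1], [-1.41, 1.46], [0.24, 2.44], [-1.37, 4.51], [0.17, 1.92], [-2.96, 2.96]. Speed limits (rad/s): [2.39, 2.39, 3.14, 3.14, 3.14, 3.14, 3.14].

INTERFACE

Orientations are given as a unit quaternion [w, x, y, z].
In Python, from station import bot gives the robot as it stands.
- The arm moves only by the tool jog_arm, never from a script. Its argument "motion" is a list of rows, each a list of 7 numbers: the turn, a rotation vector about the tool's x, y, z in rad, then the shift along the tool's x, y, z in mm, then the finger opening in mm, from 0 to 85.4. A call has 1 to 10 rows; each row is the pose to reach, as a shift and turn from the pose commanded when the call began, along the tool's axes at that moment; what a row does not reach only later rows make up. A row lasts 1/8 s, in which the tool goes at most 62.5 mm and 10.7 degrees, less where a joint would pass 70% of its speed; a pose out of reach is approached as far as the arm can. A call with a gripper value outside its range is refused whole. The fingers move at their own pace and stop on an object; "grip_force" is the grip in N (left out, the last holds). Time passes only in rows, so rows that repeat a pose let the fingers close. It gives the time, the measured TCP pose, the force, the opening and the grip force at its end, in the units of the state.
- bot.get_obs(): the state, without advancing time (a new reading comes with each control period).
- bot.read_camera(name): name is "scene" or "top" or "wrist"; returns a dict with "pixels" (384x512x3 uint8, red, green, blue), "camera_matrix" (3x3 intrinsics, pixels), "T" (4x4, takes a point from camera to world coordinates); the wrist camera has in their place "tool_from_camera" (4x4, takes a point from camera to tool coordinates, whose origin is the TCP and whose axes are the flange's). Camera axes: x right, y down, z forward; pixel columns grow to the right and rows downward; lengths in m; the calibration is good to about 2 mm. A picture is of the moment at which its call begins: read the wrist's pose just before it. There is no depth.
- bot.hand_in(): hands the job in; it is judged then, once.
Trained networks look in a picture, given as the dict that the camera call returned (one of the last four; its "shot" number tells which), for a name from the list of things; names that differ only in an ending like _2 or _b are one class to them, and where a whole thing is asked for, a point or a joint stands for the part that bears it (a point fixed in the world has none). Each returns a list of dicts, best first, with "score" (0 to 1); they miss things now and then, are a little off and sometimes report something else, mostly with a low value. They report only what shows in the picture. A call takes as long as a camera call.
- bot.spot_in(thing, picture): "xy" ([column, row] in pixels, amid what is visible of it).
- bot.tip_of(thing, picture): "xy" ([column, row] in pixels: a listed point, or the origin of a listed thing).
The state is a dict: "t": time; "q": joint angles; "joint_vel": joint speeds; "joint_torque": joint torques, N m; "eef_pos": TCP position; "tool_rot": TCP orientation; "contact_force": force on the tool from outside, world axes, zero at the start; "torque": the same for the moment, N m; "gripper_width": opening from 0.0 (shut) to 1.0 (fully open); "grasp_force": force on a finger pad.
Only numpy, scipy, OpenCV 4.12 (cv2) and the standard library are available. Lean on these libraries where they do the work, as an engineer would, in place of code of your own. Each camera call takes 0.05 s, during which the arm holds its last target. There are 200 camera calls.

TASK

Put the terracotta cup upright on the plaster disc that lies on the free turntable, with its whole foot on the disc; set it down rather than dropping it. Then, with the cup standing there by itself, press the nozzle cap of the spray can at that same turntable fully down and let it spring back up. The other turntable holds a finished pot: do not press its can, and leave the pot and the other things on the table alone.

Things in the scene. Friction and masses are not known exactly. Their poses are not given: they have to be found in the camera images.
- cup: Unglazed terracotta cup, plain straight-sided tube shape, open at the top, no handle: 54 mm outside diameter, 95 mm high, wall 5 mm, about 170 g. Stands upright on the table between the stations. Origin at the centre of its underside, z up.
- bat: Loose round plaster disc, 92 mm across, 12 mm thick, about 180 g, lying on the turntable of whichever station is free (left or right, it varies). Origin at the centre of its underside, 36 mm above the table; its top is 48 mm above the table.
- pot: Finished white glazed pot, squat and bulging with a narrow neck, 68 mm across at most, 70 mm high, standing directly on the other station's turntable. Origin at the centre of its underside. Leave it alone.
- station_left: Fixed spray station on the robot's left: plywood board 80 x 12 mm, x -65 to +185 mm. Origin on the table under the centre of its turntable (dark steel, 110 mm wide, does not turn, top 36 mm up). The aerosol can (53 mm wide) is clamped at x = 115 mm, its nozzle pointing along -x at the turntable. Its yaw varies. Same as the right one.
- station_right: Fixed spray station on the robot's right: plywood board 80 x 12 mm, x -65 to +185 mm. Origin on the table under the centre of its turntable (dark steel, 110 mm wide, does not turn, top 36 mm up). The aerosol can (53 mm wide) is clamped at x = 115 mm, its nozzle pointing along -x at the turntable. Its yaw varies. Same as the left one.
- wheel_left (a point): Centre of the top face of the left turntable, 36 mm above the table.
- wheel_right (a point): Centre of the top face of the right turntable, 36 mm above the table.
- cap_left (a joint): Sprung white nozzle cap of the left can, 30 mm across and 18 mm high: 0 = up (rest), grows as it is pressed down, 0.010 m = fully down. About 2 N starts it, 7 N takes it fully down; it springs back by itself.
- cap_right (a joint): Sprung white nozzle cap of the right can, 30 mm across and 18 mm high: 0 = up (rest), grows as it is pressed down, 0.010 m = fully down. About 2 N starts it, 7 N takes it fully down; it springs back by itself.
- cap_left_top (a point): Centre of the top face of the left nozzle cap (moves with it): 144 mm above the table at rest, 134 mm when fully down.
- cap_right_top (a point): Centre of the top face of the right nozzle cap (moves with it): 144 mm above the table at rest, 134 mm when fully down.
- jar: Bystander: closed amber glass jar, 60 mm across, 80 mm high, standing beyond the stations. Origin at the centre of its underside.
- brush: Bystander: brush lying on the table at the far left, under 35 mm high. Origin at its underside, near its middle.
- rib: Bystander: flat wooden scraper 110 x 50 x 8 mm lying on the table at the far right. Origin at the centre of its underside.

How it is judged:
On the way, in this order (a step that is already met when the one before it is completed fails the run):
1. the cup stands upright on the plaster disc, its whole foot on it, let go by the gripper, with both nozzle caps up (horizontal distance between cup and bat below 0.018 m and z of cup in the frame of bat between 0.008 and 0.017 m and angle between cup's own z axis and vertical below 0.1 rad and (horizontal distance between bat and wheel_left below 0.04 m or horizontal distance between bat and wheel_right below 0.04 m) and contact force between cup and the fingers below 0.05 N and linear speed of cup below 0.02 m/s and value of joint each of cap_left, cap_right below 0.002 m), for 0.2 s.
2. the nozzle cap of the can at the cup's turntable is pressed down at least 7.5 of its 10 mm, with the cup standing on the disc (horizontal distance between cup and bat below 0.018 m and z of cup in the frame of bat between 0.008 and 0.017 m and angle between cup's own z axis and vertical below 0.1 rad and ((horizontal distance between bat and wheel_left below 0.04 m and value of joint cap_left above 0.0075 m) or (horizontal distance between bat and wheel_right below 0.04 m and value of joint cap_right above 0.0075 m))), for 0.1 s.
At the end, for the whole second after the job is handed in: Cup upright (0.1 rad), at rest on the disc, its axis within 18 mm of the disc's centre; disc within 40 mm of its turntable's centre; both nozzle caps up (within 2 mm); pot upright (0.1 rad), within 20 mm of its start (horizontal distance between cup and bat below 0.018 m and z of cup in the frame of bat between 0.008 and 0.017 m and angle between each of cup, pot's own z axis and vertical below 0.1 rad and (horizontal distance between bat and wheel_left below 0.04 m or horizontal distance between bat and wheel_right below 0.04 m) and linear speed of cup below 0.02 m/s and value of joint each of cap_left, cap_right below 0.002 m and distance of pot from where it was at the start of the episode below 0.02 m); the robot touches nothing.
It fails at once if the can at the finished pot's turntable is pressed (4 mm or more) ((horizontal distance between pot and wheel_left below 0.05 m and value of joint cap_left above 0.004 m) or (horizontal distance between pot and wheel_right below 0.05 m and value of joint cap_right above 0.004 m)).
It fails at once if a can is pressed (4 mm or more) while the cup is not on the disc, or while the gripper touches the cup (value of joint any of cap_left, cap_right above 0.004 m and (horizontal distance between cup and bat above 0.03 m or contact force between cup and the fingers above 0.5 N)).
It fails at once if the cup is dropped onto the disc: it falls free more than 15 mm above the disc's top (z of cup in the frame of bat above 0.027 m and contact force between cup and anything else below 0.01 N).
It fails at once if the finished pot is moved by more than 20 mm or knocked over (distance of pot from where it was at the start of the episode above 0.02 m or angle between pot's own z axis and vertical above 0.3 rad).
It fails at once if the jar, the brush or the scraper is moved by more than 30 mm (distance of any of jar, brush, rib from where it was at the start of the episode above 0.03 m).
It also fails if it takes over 48 s, if anything falls off the work surface, if the arm or the gripper's body presses on something with over 40 N, if the wrist force passes 120 N, or if a joint passes its speed limit or range.

## Working session

There is one attempt and no reset: what is moved stays moved. The work goes in short steps, Python scripts to look and compute and a tool call to move; the robot and the scene stay as the last step left them, time stands still between calls to the robot, and variables do not carry over. Pictures are saved under pics/ and viewed, at most 10 in all, crops included, and the job is handed in when it is done.

Besides the shell and the picture viewer there is one more tool, called after "Call:" in YAML: its name, and indented under it one key for each argument. jog_arm: Moves the arm, as the interface text tells. Its arguments: {"type":"object","properties":{"motion":{"type":"array"},"grip_force":{"type":"number"}},"required":["motion"]}

```bash
mkdir -p pics
cat > h.py <<'E'
import numpy as np, cv2
from station import bot
from scipy.spatial.transform import Rotation as R
def ray(p,xy):
    K=p["camera_matrix"];T=np.array(p["T"])
    d=T[:3,:3]@np.linalg.inv(K)@np.array([xy[0],xy[1],1.]);return T[:3,3],d
def atz(p,xy,z):
    o,d=ray(p,xy);return o+d*(z-o[2])/d[2]
def save(p,n): cv2.imwrite(f"pics/{n}.png",cv2.cvtColor(p["pixels"],cv2.COLOR_RGB2BGR))
def tool():
    s=bot.get_obs();q=s["tool_rot"];return np.array(s["eef_pos"]),R.from_quat([q[1],q[2],q[3],q[0]]),s
E
cat > a.py <<'E'
from h import *
np.set_printoptions(precision=4,suppress=True)
Z=dict(cup=0,bat=.036,pot=.036,wheel_left=.036,wheel_right=.036,cap_left_top=.144,cap_right_top=.144,jar=0)
im=[]
for c in ("top","scene"):
    p=bot.read_camera(c);im.append(p["pixels"]);print(c,np.array(p["T"])[:3,3])
    for n,z in Z.items():
        for r in bot.tip_of(n,p)[:2]: print(n,np.round(r["xy"],1),round(r["score"],2),atz(p,r["xy"],z)[:2])
cv2.imwrite("pics/a0.png",cv2.cvtColor(im[0],cv2.COLOR_RGB2BGR));cv2.imwrite("pics/a1.png",cv2.cvtColor(im[1],cv2.COLOR_RGB2BGR))
P,r,s=tool();print(P,r.as_matrix(),s["t"],s["gripper_width"])
E
python3 a.py
```

```text
top [0.4219 0.0106 1.5161]
cup [263.8 209.3] 0.69 [ 0.5228 -0.0309]
bat [316.3 222.6] 0.57 [ 0.4792 -0.2041]
bat [318.9 188.3] 0.16 [ 0.5935 -0.2128]
pot [179.6 223.8] 0.88 [0.468  0.2476]
pot [261.1 210.6] 0.68 [ 0.5159 -0.0211]
wheel_left [183.8 224.4] 0.76 [0.4662 0.2336]
wheel_right [318.4 221.2] 0.89 [ 0.4839 -0.2111]
cap_left_top [174.6 184.8] 0.55 [0.5846 0.2498]
cap_right_top [320.2 191.2] 0.38 [ 0.572  -0.2005]
jar [242.9 137.5] 0.72 [0.7702 0.0446]
jar [181.8 224.6] 0.6 [0.4665 0.2458]
scene [1.572  0.2286 1.2955]
cup [256.3 193.1] 0.69 [ 0.5171 -0.0078]
bat [216.3 171.8] 0.49 [ 0.4729 -0.1981]
bat [322.3 195.5] 0.43 [0.4904 0.267 ]
pot [255.7 245.3] 0.63 [0.7936 0.0569]
wheel_left [320.1 188.1] 0.84 [0.4524 0.2527]
wheel_right [217.5 168.2] 0.77 [ 0.451  -0.1995]
cap_left_top [319.7 192.9] 0.45 [0.5728 0.2524]
cap_right_top [207.6 175.2] 0.6 [ 0.5932 -0.1891]
jar [256.3 244. ] 0.84 [0.7651 0.0528]
[ 0.2965 -0.6064  0.1914] [[ 0.8984  0.4392  0.    ]
 [ 0.4392 -0.8984 -0.    ]
 [ 0.      0.     -1.    ]] 0.9 1.0019476757259025
```

View pics/a0.png

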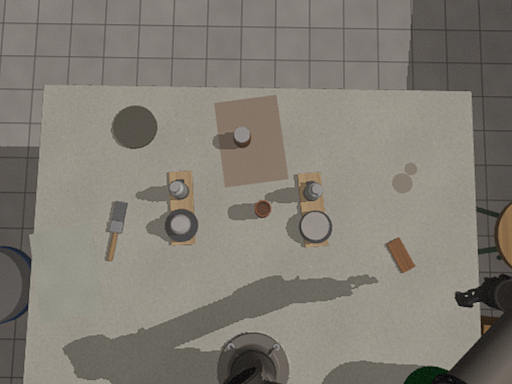

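View pics/a1.png

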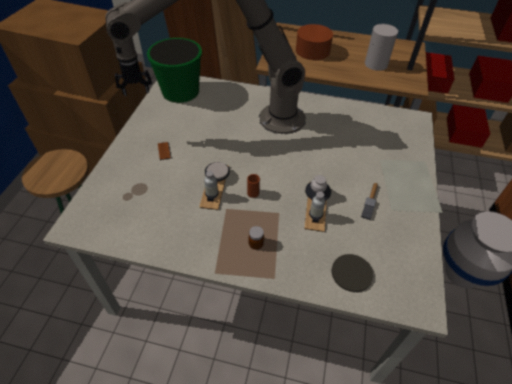

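Right station is free: the disc is at (315,226) and its can at (315,190) in the top view. The cup is at (262,209), and the pot is on the left at (180,224). I'll move above the gap between the right station and the cup for a wrist view.

Call:
jog_arm:
  motion:
    - [0,0,0.18,40,-35,-50,85]
    - [0,0,0.36,85,-70,-100,85]
    - [0,0,0.455,135,-110,-150,85]
    - [0,0,0.455,185,-150,-180,85]
    - [0,0,0.455,235,-195,-190,85]
    - [0,0,0.455,285,-240,-190,85]
    - [0,0,0.455,335,-280,-190,85]
    - [0,0,0.455,380,-325,-190,85]
    - [0,0,0.455,400,-340,-190,85]
    - [0,0,0.455,400,-340,-190,85]

```text
t: 2.15
eef_pos: [0.5077, -0.1204, 0.3818]
tool_rot: [-0.001, 1.0, 0.003, 0.001]
contact_force: [0.4, -0.3, -0.3]
gripper_width: 0.997
grasp_force: 0.0
```

```bash
cat > w.py <<'E'
from h import *
import sys
np.set_printoptions(precision=4,suppress=True)
P,r,s=tool();p=bot.read_camera("wrist")
T=np.eye(4);T[:3,:3]=r.as_matrix();T[:3,3]=P
p["T"]=T@np.array(p["tool_from_camera"])
print("tcp",P,"xaxis",r.as_matrix()[:,0],"z",r.as_matrix()[:,2],"t",s["t"]);save(p,sys.argv[1])
Z=dict(cup=0,bat=.036,wheel_right=.036,cap_right_top=.144)
for n,z in Z.items():
    for q in bot.tip_of(n,p)[:2]: print(n,np.round(q["xy"],1),round(q["score"],2),atz(p,q["xy"],z)[:2])
np.savez("wp.npz",K=p["camera_matrix"],T=p["T"])
print(p["T"])
E
python3 w.py w0
```

```text
tcp [ 0.5077 -0.1204  0.3818] xaxis [1.     0.0064 0.001 ] z [ 0.001   0.0011 -1.    ] t 2.15
cup [205.4 133.3] 0.78 [ 0.525  -0.0216]
bat [296.1 162.8] 0.64 [ 0.4753 -0.1962]
cap_right_top [304.8 103.9] 0.8 [ 0.5825 -0.1889]
[[ 0.0066 -0.9525 -0.3045  0.5867]
 [-1.     -0.0067 -0.0007 -0.1208]
 [-0.0013  0.3045 -0.9525  0.5646]
 [ 0.      0.      0.      1.    ]]
```

View pics/w0.png

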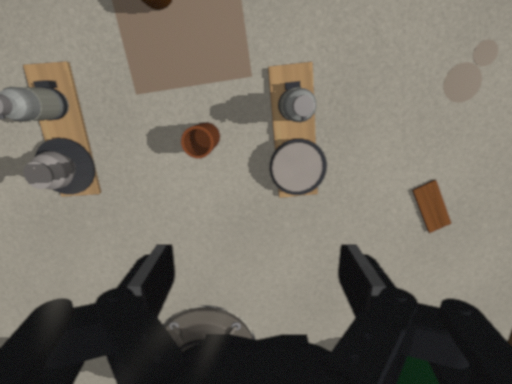

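The cup is at (200,140), the disc centre near (298,166) and the cap at (304,103) in the wrist view. I'll refine these by segmentation.

```bash
cat > seg.py <<'E'
from h import *
import sys
np.set_printoptions(precision=4,suppress=True)
im=cv2.imread(f"pics/{sys.argv[1]}.png");d=np.load("wp.npz");p=dict(camera_matrix=d["K"],T=d["T"])
def comp(m,xy):
    n,l,st,c=cv2.connectedComponentsWithStats(m.astype(np.uint8));k=l[xy[1],xy[0]];return (l==k).astype(np.uint8),st[k]
hsv=cv2.cvtColor(im,cv2.COLOR_BGR2HSV)
print("bat px",im[166,298],"ring",im[140,298])
m,st=comp((np.abs(im.astype(int)-im[166,298]).max(2)<22),(298,166));print(st)
c=max(cv2.findContours(m,0,2)[0],key=cv2.contourArea);e=cv2.fitEllipse(cv2.convexHull(c));print("bat",e,atz(p,e[0],.048))
red=((hsv[...,0]<12)&(hsv[...,1]>110)&(hsv[...,2]>40)).astype(np.uint8);red[:110]=0;red[:,260:]=0
red=cv2.morphologyEx(red,3,np.ones((5,5)))
c=max(cv2.findContours(red,0,2)[0],key=cv2.contourArea).reshape(-1,2);print("cup box",c.min(0),c.max(0))
# fit cup x,y: silhouette of projected model vs mask hull
from scipy.optimize import minimize
Ti=np.linalg.inv(p["T"]);a=np.linspace(0,6.283,60)
H=np.zeros_like(red);cv2.fillPoly(H,[cv2.convexHull(c)],1)
def cost(v):
    q=np.vstack([np.c_[v[0]+.027*np.cos(a),v[1]+.027*np.sin(a),0*a+z] for z in(0,.095)])
    q=(Ti[:3,:3]@q.T+Ti[:3,3:]);u=p["camera_matrix"]@q;u=(u[:2]/u[2]).T
    h=cv2.convexHull(u.astype(np.float32));M=np.zeros_like(H);cv2.fillPoly(M,[np.round(h*16).astype(int)],1,shift=4)
    return float((M!=H).sum())
r=minimize(cost,[.522,-.023],method="Nelder-Mead",options=dict(initial_simplex=[[.522,-.023],[.53,-.023],[.522,-.015]]));print("cup",r.x,r.fun,H.sum())
E
python3 seg.py w0
```

```text
bat px [133 140 149] ring [60 57 58]
[ 273  143   48   48 1787]
bat ((296.9237060546875, 166.67759704589844), (46.27430725097656, 48.66676330566406), 52.39292526245117) [ 0.4705 -0.1964  0.048 ]
cup box [181 123] [218 157]
cup [ 0.5217 -0.0238] 142.0 1008
```

Call:
jog_arm:
  motion:
    - [0,0,0,7,-50,10,85]
    - [0,0,0,14,-97,50,85]
    - [0,0,0,14,-97,110,85]
    - [0,0,0,14,-97,165,85]
    - [0,0,0,14,-97,215,85]
    - [0,0,0,14,-97,230,85]
    - [0,0,0,14,-97,230,85]
    - [0,0,0,14,-97,230,85]

```text
t: 3.4
eef_pos: [0.5223, -0.0287, 0.1535]
tool_rot: [0.0, 1.0, -0.001, 0.002]
contact_force: [-0.7, 1.1, 0.0]
gripper_width: 0.994
grasp_force: 0.0
```

```bash
python3 w.py w1
```

```text
tcp [ 0.5223 -0.0287  0.1535] xaxis [ 1.     -0.0011  0.0037] z [ 0.0037 -0.0001 -1.    ] t 3.4
cup [250.9 171.6] 0.9 [ 0.5196 -0.023 ]
cup [495.  133.2] 0.22 [ 0.5652 -0.307 ]
bat [404.1 220.6] 0.66 [ 0.4707 -0.1983]
cap_right_top [494.9 132.8] 0.88 [ 0.5807 -0.1881]
[[-0.0009 -0.9533 -0.3019  0.6008]
 [-1.      0.0008  0.0003 -0.0294]
 [-0.0001  0.3019 -0.9533  0.3365]
 [ 0.      0.      0.      1.    ]]
```

View pics/w1.png

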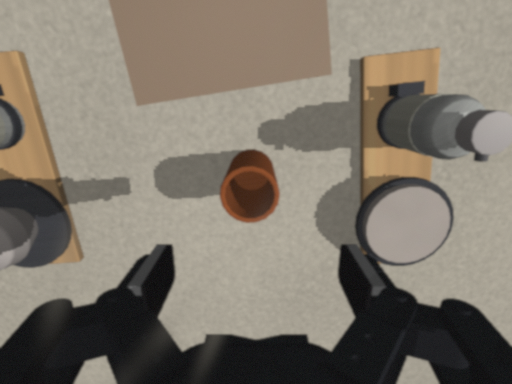

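The cup rim is at (249,193), nearly centred between the fingers, so I'll correct 5 mm, descend and grasp.

Call:
jog_arm:
  motion:
    - [0,0,0,-1,-5,45,85]
    - [0,0,0,-1,-5,85,85]
    - [0,0,0,-1,-5,98,85]
    - [0,0,0,-1,-5,98,85]
    - [0,0,0,-1,-5,98,45]
    - [0,0,0,-1,-5,98,45]
    - [0,0,0,-1,-5,98,45]
    - [0,0,0,-1,-5,98,45]
    - [0,0,0,-1,-5,98,45]
    - [0,0,0,-1,-5,98,45]
  grip_force: 40

```text
t: 4.9
eef_pos: [0.5195, -0.0233, 0.0534]
tool_rot: [-0.0, 1.0, -0.0, -0.0]
contact_force: [1.2, 0.0, 0.7]
gripper_width: 0.527
grasp_force: 0.0
```

Opening is 45 mm with no force, less than the cup's 54 mm diameter, so I need to check.

```bash
python3 w.py w2
```

```text
tcp [ 0.5195 -0.0233  0.0534] xaxis [ 1.     -0.0002 -0.    ] z [-0.  0. -1.] t 4.9
cup [254.4 193.7] 0.59 [ 0.5211 -0.0225]
bat [471.9 270.2] 0.71 [ 0.4679 -0.1983]
[[ 0.     -0.9522 -0.3054  0.5988]
 [-1.     -0.0001  0.0002 -0.024 ]
 [-0.0002  0.3054 -0.9522  0.2361]
 [ 0.      0.      0.      1.    ]]
```

View pics/w2.png

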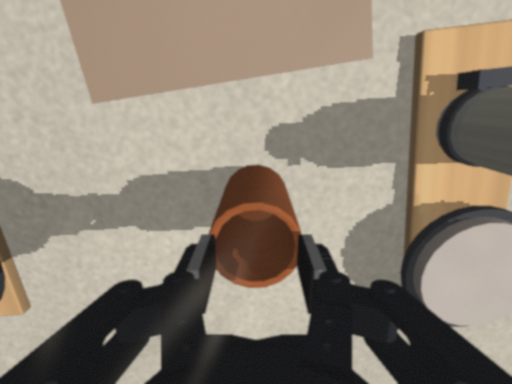

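The fingers sit on both sides of the cup (edges at columns 214 and 300), so the opening reading is offset. I'll close further.

Call:
jog_arm:
  motion:
    - [0,0,0,0,0,0,10]
    - [0,0,0,0,0,0,10]
    - [0,0,0,0,0,0,10]
    - [0,0,0,0,0,0,10]
  grip_force: 40

```text
t: 5.65
eef_pos: [0.5254, -0.0164, 0.0588]
tool_rot: [-0.003, 1.0, 0.002, 0.006]
contact_force: [-4.4, 14.8, 36.5]
gripper_width: 0.12
grasp_force: 18.0
```

```bash
python3 w.py w3
```

```text
tcp [ 0.5254 -0.0164  0.0588] xaxis [0.9999 0.0039 0.0115] z [ 0.0115  0.0064 -0.9999] t 5.65
cup [263.8 203.4] 0.68 [ 0.5168 -0.0236]
bat [473.3 272.6] 0.71 [ 0.4701 -0.1963]
[[ 0.0042 -0.9556 -0.2945  0.6025]
 [-1.     -0.006   0.0051 -0.0179]
 [-0.0066  0.2945 -0.9556  0.2424]
 [ 0.      0.      0.      1.    ]]
```

View pics/w3.png

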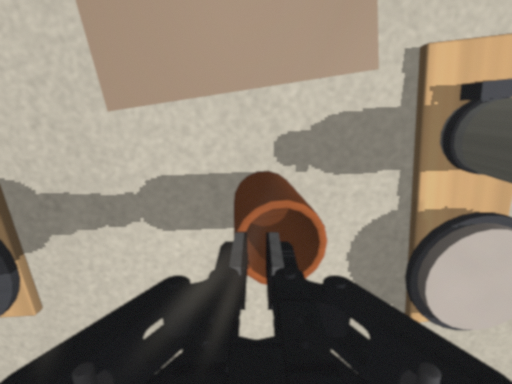

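```bash
cat > pj.py <<'E'
from h import *
P,r,s=tool();p=bot.read_camera("wrist");K=p["camera_matrix"];C=np.linalg.inv(np.array(p["tool_from_camera"]))
print(K[0,0],K[:2,2],np.array(p["tool_from_camera"]).round(4).tolist(),s["contact_force"],s["torque"])
for z in(0,-.013,-.03,-.05):
  for y in(-.0051,-.0225,.0225):
    u=K@(C@[0,y,z,1])[:3];print(z,y,(u[:2]/u[2]).round(0))
E
python3 pj.py
```

```text
285.26599839233864 [256.10037648 191.59876474] [[0.0002, -0.9522, -0.3054, 0.0792], [1.0, 0.0003, -0.0002, 0.0007], [0.0002, -0.3054, 0.9522, -0.1827], [0.0, 0.0, 0.0, 1.0]] [-4.43708181 14.04640004 36.44299548] [3.52274889 1.15009867 0.02298078]
0 -0.0051 [248. 220.]
0 -0.0225 [223. 220.]
0 0.0225 [287. 220.]
-0.013 -0.0051 [247. 228.]
-0.013 -0.0225 [220. 228.]
-0.013 0.0225 [290. 228.]
-0.03 -0.0051 [246. 240.]
-0.03 -0.0225 [217. 240.]
-0.03 0.0225 [293. 240.]
-0.05 -0.0051 [245. 258.]
-0.05 -0.0225 [212. 258.]
-0.05 0.0225 [297. 258.]
```

The fingertips appear about 45 mm higher than the reported TCP, judging by their pixel rows and spacing. They closed over the rim, so one finger is in the mouth, and the cup is tilted slightly. I'll release a little, lift off and look.

Call:
jog_arm:
  motion:
    - [0,0,0,0,0,0,18]
    - [0,0,0,0,0,-5,18]
    - [0,0,0,0,0,-15,18]
    - [0,0,0,0,0,-30,18]
    - [0,0,0,0,0,-60,18]
    - [0,0,0,0,0,-100,18]
    - [0,0,0,0,0,-100,18]
    - [0,0,0,0,0,-100,18]

```text
t: 6.95
eef_pos: [0.5192, -0.0237, 0.1534]
tool_rot: [0.0, 1.0, -0.0, -0.0]
contact_force: [-1.0, 1.1, -1.1]
gripper_width: 0.213
grasp_force: 0.0
```

```bash
python3 w.py w4
python3 - <<'E'
from h import *
p=bot.read_camera("scene");save(p,"s4")
K=p["camera_matrix"];T=np.linalg.inv(np.array(p["T"]));P,r,s=tool()
for dz in(0,.045):
    u=K@(T@np.r_[P+[0,0,dz],1])[:3];print(dz,u[:2]/u[2])
a=cv2.imread("pics/w4.png")[:,:];b=cv2.imread("pics/s4.png")[110:230,190:330];b=cv2.resize(b,None,fx=3.2,fy=3.2,interpolation=cv2.INTER_CUBIC)
b=b[:384];a=cv2.resize(a,(340,255));c=np.zeros((384,340+b.shape[1],3),np.uint8);c[:255,:340]=a;c[:,340:]=b;cv2.imwrite("pics/c4.png",c)
for q in bot.tip_of("cup",p):print(q["xy"],q["score"],atz(p,q["xy"],0))
E
```

```text
tcp [ 0.5192 -0.0237  0.1534] xaxis [ 1.     -0.0008 -0.0002] z [-0.0002 -0.0003 -1.    ] t 6.95
cup [255.3 168.6] 0.76 [ 0.5197 -0.0234]
cap_right_top [504.5 128.7] 0.9 [ 0.5803 -0.1885]
cap_right_top [ 42.1 216.5] 0.66 [0.5178 0.1314]
[[-0.0006 -0.9521 -0.3056  0.5984]
 [-1.      0.0006  0.0002 -0.0244]
 [ 0.      0.3056 -0.9521  0.3361]
 [ 0.      0.      0.      1.    ]]
0 [253.02688341 168.1584741 ]
0.045 [253.13945498 160.20717145]
[252.3, 193.1] 0.59 [ 0.52138529 -0.02436335  0.        ]
[216.8, 169.0] 0.16 [ 0.42450683 -0.21330178  0.        ]
```

View pics/c4.png

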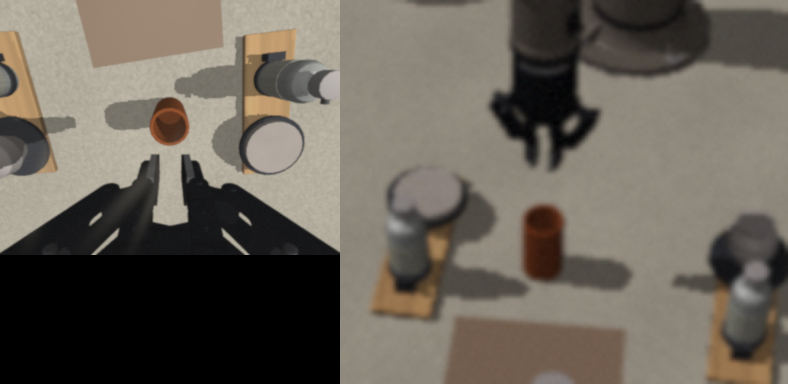

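The scene crop confirms it: the tips (row 168 of the crop) are 30–45 mm above the reported TCP (predicted row 186). The cup is still upright at (0.520, -0.024). I'll reopen and descend deeper, in steps.

Call:
jog_arm:
  motion:
    - [0,0,0,1,0,0,85]
    - [0,0,0,1,0,0,85]
    - [0,0,0,1,0,0,85]
    - [0,0,0,1,0,0,85]
    - [0,0,0,1,0,0,85]
    - [0,0,0,1,0,0,85]
    - [0,0,0,1,0,0,85]
    - [0,0,0,1,0,50,85]
    - [0,0,0,1,0,85,85]
    - [0,0,0,1,0,85,85]

```text
t: 8.55
eef_pos: [0.5182, -0.0233, 0.0663]
tool_rot: [-0.0, 1.0, 0.0, -0.003]
contact_force: [0.1, -0.1, 0.9]
gripper_width: 0.994
grasp_force: 0.0
```

Call:
jog_arm:
  motion:
    - [0,0,0,0,0,20,85]
    - [0,0,0,0,0,35,85]
    - [0,0,0,0,0,45,85]
    - [0,0,0,0,0,50,85]
    - [0,0,0,0,0,50,85]

```text
t: 9.18
eef_pos: [0.5206, -0.0233, 0.0184]
tool_rot: [0.0, 1.0, -0.0, -0.0]
contact_force: [0.2, -0.8, 0.6]
gripper_width: 0.998
grasp_force: 0.0
```

No contact on the way down. Closing.

Call:
jog_arm:
  motion:
    - [0,0,0,0,0,0,40]
    - [0,0,0,0,0,0,40]
    - [0,0,0,0,0,0,40]
    - [0,0,0,0,0,0,40]
    - [0,0,0,0,0,0,40]
    - [0,0,0,0,0,0,40]
    - [0,0,0,0,0,0,40]
  grip_force: 40

```text
t: 10.05
eef_pos: [0.5211, -0.0232, 0.0191]
tool_rot: [0.0, 1.0, -0.0, 0.001]
contact_force: [-1.1, 0.9, 6.1]
gripper_width: 0.626
grasp_force: 41.7
```

Firm grip at 53.5 mm. Lift and carry above the disc.

Call:
jog_arm:
  motion:
    - [0,0,0,0,0,-20,40]
    - [0,0,0,0,0,-50,40]
    - [0,0,0,0,0,-80,40]
    - [0,0,0,-15,40,-80,40]
    - [0,0,0,-30,85,-80,40]
    - [0,0,0,-45,130,-80,40]
    - [0,0,0,-50,160,-80,40]
    - [0,0,0,-50,174,-80,40]
    - [0,0,0,-50,174,-80,40]
    - [0,0,0,-50,174,-80,40]

```text
t: 11.3
eef_pos: [0.471, -0.1955, 0.0983]
tool_rot: [-0.0, 1.0, 0.001, -0.0]
contact_force: [-0.1, -0.1, -2.0]
gripper_width: 0.625
grasp_force: 42.8
```

```bash
python3 w.py w5
```

```text
tcp [ 0.471  -0.1955  0.0983] xaxis [ 1.     0.002 -0.   ] z [-0.      0.0009 -1.    ] t 11.3
cup [253.8 211.1] 0.97 [ 0.4384 -0.1937]
cap_right_top [235.1  23.1] 0.67 [ 0.5813 -0.1871]
[[ 0.0022 -0.9522 -0.3054  0.5502]
 [-1.     -0.0025  0.0003 -0.1962]
 [-0.0011  0.3054 -0.9522  0.281 ]
 [ 0.      0.      0.      1.    ]]
```

View pics/w5.png

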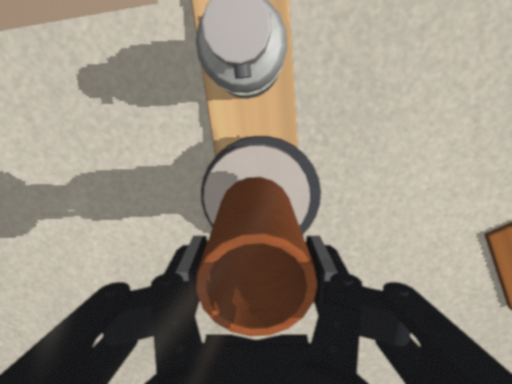

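The cup is held upright above the disc. The disc's visible centre is near (261,190), which gives about (0.469,-0.200), so I'll shift 4 mm and lower gently.

Call:
jog_arm:
  motion:
    - [0,0,0,-1,4,8,40]
    - [0,0,0,-1,4,18,40]
    - [0,0,0,-1,4,25,40]
    - [0,0,0,-1,4,28,40]
    - [0,0,0,-1,4,30,40]
    - [0,0,0,-1,4,31,40]
    - [0,0,0,-1,4,31,40]

```text
t: 12.42
eef_pos: [0.4696, -0.2013, 0.0675]
tool_rot: [0.0, 1.0, -0.0, 0.0]
contact_force: [-0.4, 0.8, -1.5]
gripper_width: 0.621
grasp_force: 42.8
```

Call:
jog_arm:
  motion:
    - [0,0,0,0,0,0.5,40]
    - [0,0,0,0,0,1,40]
    - [0,0,0,0,0,1,40]

```text
t: 12.8
eef_pos: [0.4699, -0.2013, 0.0671]
tool_rot: [0.0, 1.0, -0.0, 0.0]
contact_force: [-1.8, 1.2, 5.3]
gripper_width: 0.625
grasp_force: 43.4
```

Touchdown felt (about +7 N). Release, then rise.

Call:
jog_arm:
  motion:
    - [0,0,0,0,0,0,60]
    - [0,0,0,0,0,0,75]
    - [0,0,0,0,0,0,85]
    - [0,0,0,0,0,0,85]
    - [0,0,0,0,0,0,85]
    - [0,0,0,0,0,0,85]

```text
t: 13.55
eef_pos: [0.4695, -0.2013, 0.0664]
tool_rot: [0.0, 1.0, -0.0, 0.0]
contact_force: [-0.5, -0.2, -0.6]
gripper_width: 0.993
grasp_force: 0.0
```

Call:
jog_arm:
  motion:
    - [0,0,0,0,0,-15,85]
    - [0,0,0,0,0,-45,85]
    - [0,0,0,0,0,-85,85]
    - [0,0,0,0,0,-130,85]
    - [0,0,0,0,0,-150,85]
    - [0,0,0,0,0,-150,0]
    - [0,0,0,0,0,-150,0]
    - [0,0,0,0,0,-150,0]
    - [0,0,0,0,0,-150,0]
    - [0,0,0,0,0,-150,0]

```text
t: 14.8
eef_pos: [0.4693, -0.2011, 0.2159]
tool_rot: [-0.0, 1.0, -0.0, -0.0]
contact_force: [-0.1, 0.2, -1.1]
gripper_width: 0.004
grasp_force: 0.0
```

```bash
python3 w.py w6
python3 - <<'E'
from h import *
p=bot.read_camera("top");
for n,z in (("cup",.048),("cap_right_top",.144)):
  for q in bot.tip_of(n,p)[:2]: print(n,q["xy"],q["score"],atz(p,q["xy"],z))
E
```

```text
tcp [ 0.4693 -0.2011  0.2159] xaxis [ 1.     -0.0002 -0.0008] z [-0.0008  0.0004 -1.    ] t 14.8
cup [255.8 168. ] 0.66 [ 0.4559 -0.2013]
cap_right_top [239.8  58.2] 0.63 [ 0.581  -0.1885]
[[ 0.0001 -0.952  -0.3062  0.5487]
 [-1.     -0.0002  0.0005 -0.2019]
 [-0.0006  0.3062 -0.952   0.3986]
 [ 0.      0.      0.      1.    ]]
cup [317.0, 225.4] 0.55 [ 0.46958799 -0.20465785  0.048     ]
cap_right_top [320.3, 189.8] 0.67 [ 0.57635836 -0.2008076   0.144     ]
```

View pics/w6.png

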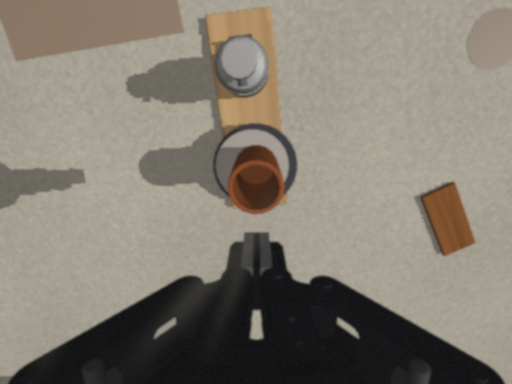

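The cup stands alone on the disc (foot near (256,160)) and the cap centre is at (240,58). With the fingers shut I'll move above the cap.

Call:
jog_arm:
  motion:
    - [0,0,0,40,-5,0,0]
    - [0,0,0,85,-10,0,0]
    - [0,0,0,112,-13,0,0]
    - [0,0,0,112,-13,20,0]
    - [0,0,0,112,-13,50,0]
    - [0,0,0,112,-13,75,0]
    - [0,0,0,112,-13,82,0]
    - [0,0,0,112,-13,82,0]

```text
t: 16.2
eef_pos: [0.5816, -0.1883, 0.1346]
tool_rot: [-0.0, 1.0, -0.0, -0.0]
contact_force: [0.4, -0.1, 0.5]
gripper_width: 0.005
grasp_force: 0.0
```

Call:
jog_arm:
  motion:
    - [0,0,0,0,0,4,0]
    - [0,0,0,0,0,8,0]
    - [0,0,0,0,0,12,0]
    - [0,0,0,0,0,16,0]
    - [0,0,0,0,0,16,0]

```text
t: 16.82
eef_pos: [0.5812, -0.1882, 0.118]
tool_rot: [-0.0, 1.0, -0.0, -0.0]
contact_force: [-0.4, 1.4, 0.4]
gripper_width: -0.002
grasp_force: 0.0
```

Call:
jog_arm:
  motion:
    - [0,0,0,0,0,3,0]
    - [0,0,0,0,0,6,0]
    - [0,0,0,0,0,8,0]
    - [0,0,0,0,0,8,0]

```text
t: 17.32
eef_pos: [0.5814, -0.1882, 0.1102]
tool_rot: [-0.0, 1.0, -0.0, -0.0]
contact_force: [0.2, -0.4, -0.3]
gripper_width: -0.0
grasp_force: 0.0
```

Call:
jog_arm:
  motion:
    - [0,0,0,0,0,2,0]
    - [0,0,0,0,0,4,0]
    - [0,0,0,0,0,5,0]
    - [0,0,0,0,0,5,0]

```text
t: 17.82
eef_pos: [0.5814, -0.1882, 0.1053]
tool_rot: [-0.0, 1.0, -0.0, -0.0]
contact_force: [-0.3, -0.2, 0.6]
gripper_width: -0.0
grasp_force: 0.0
```

Call:
jog_arm:
  motion:
    - [0,0,0,0,0,2,0]
    - [0,0,0,0,0,4,0]
    - [0,0,0,0,0,4,0]

```text
t: 18.2
eef_pos: [0.5818, -0.1883, 0.1016]
tool_rot: [0.0, 1.0, -0.0, 0.0]
contact_force: [-0.2, 0.4, 3.1]
gripper_width: -0.002
grasp_force: 1.6
```

Cap contact (3 N). Pressing further.

Call:
jog_arm:
  motion:
    - [0,0,0,0,0,2,0]
    - [0,0,0,0,0,4,0]
    - [0,0,0,0,0,6,0]
    - [0,0,0,0,0,7,0]
    - [0,0,0,0,0,7,0]

```text
t: 18.82
eef_pos: [0.5818, -0.1883, 0.0947]
tool_rot: [0.0, 1.0, -0.0, 0.0]
contact_force: [-1.5, -0.3, 6.7]
gripper_width: -0.002
grasp_force: 3.2
```

Call:
jog_arm:
  motion:
    - [0,0,0,0,0,1,0]
    - [0,0,0,0,0,2,0]
    - [0,0,0,0,0,2.5,0]
    - [0,0,0,0,0,2.5,0]
    - [0,0,0,0,0,2.5,0]

```text
t: 19.45
eef_pos: [0.5819, -0.1884, 0.0941]
tool_rot: [0.0, 1.0, -0.0, 0.001]
contact_force: [-6.8, 2.0, 19.2]
gripper_width: 0.002
grasp_force: 9.6
```

Hard stop reached (19 N), so the cap is fully down. Retract.

Call:
jog_arm:
  motion:
    - [0,0,0,0,0,-3,0]
    - [0,0,0,0,0,-8,0]
    - [0,0,0,0,0,-20,0]
    - [0,0,0,0,0,-50,0]
    - [0,0,0,0,0,-100,0]
    - [0,0,0,0,0,-150,0]
    - [0,0,0,0,0,-150,0]
    - [0,0,0,0,0,-150,0]
    - [0,0,0,0,0,-150,0]

```text
t: 20.58
eef_pos: [0.5804, -0.188, 0.2401]
tool_rot: [-0.0, 1.0, -0.0, -0.002]
contact_force: [0.7, -0.3, -0.5]
gripper_width: 0.003
grasp_force: 0.0
```

```bash
python3 w.py w7
python3 - <<'E'
from h import *
p=bot.read_camera("scene");save(p,"s7")
b=p["pixels"][120:240,180:340,::-1];cv2.imwrite("pics/c7.png",cv2.resize(b,None,fx=4,fy=4,interpolation=cv2.INTER_CUBIC))
E
```

```text
tcp [ 0.5804 -0.188   0.2401] xaxis [ 1.     -0.0001 -0.0032] z [-0.0032  0.0008 -1.    ] t 20.575
cup [265.3 236.7] 0.92 [ 0.4453 -0.2036]
bat [260.9 231.7] 0.66 [ 0.4719 -0.1957]
cap_right_top [257.3 183. ] 0.66 [ 0.579  -0.1899]
[[ 0.0001 -0.9512 -0.3085  0.6602]
 [-1.     -0.0004  0.0009 -0.1889]
 [-0.001   0.3085 -0.9512  0.4225]
 [ 0.      0.      0.      1.    ]]
```

View pics/c7.png

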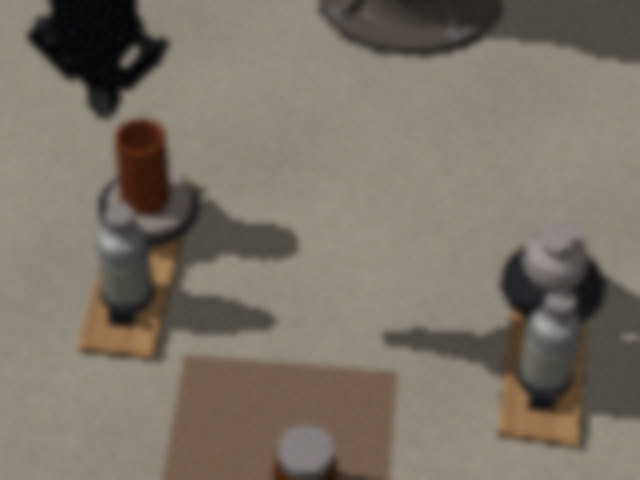

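The cup stands upright on the disc at (142,170), the pot at (555,260) is undisturbed, and the arm is clear.

```bash
python3 -c "
from station import bot
print(bot.hand_in())"
```

```text
the job is handed in; nothing more can be done
None
```

The cup stands upright on the right turntable's disc, that can's cap was pressed to its stop (19 N) and released, and the job is handed in at about 21 s; no verdict came back, and a failed first grasp tilted the cup before the second one held.

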